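# Chock the rocking plinth with a wedge

### The job

The small wooden plinth that carries the mended bowl rocks, because one of its four feet is too short. With the fingertips, push the loose wooden wedge along the table, thin end first, under that short foot until it fits snugly, without raising that corner or shoving the plinth out of its place, then press down for a moment on the plinth's top at that corner to test that it no longer dips, pushing the wedge further in if it does. Lift nothing, leave the other things where they lie, and finish clear of everything.

Things in the scene. Friction and masses are not known exactly. Their poses are not given: they have to be found in the camera images.
- plinth: loose wooden plinth on four round feet, 170 (x) x 190 (y) mm, top 58 mm and underside 22 mm above the table, about 0.9 kg with the terracotta bowl fixed on it. Origin at table level below its middle, x and y along its sides. Feet 18 mm across at x = +-65, y = +-75 mm; the one at +x, +y is too short
- mended_bowl: terracotta bowl fixed on the plinth, 100 mm across, from 58 to 100 mm above the table; origin at the middle of its underside
- plinth_corner (a point): point on the plinth's flat top right above the short foot, 58 mm above the table while the plinth stands on its three good feet. The bare top reaches 10 mm further towards both near sides. A downward push of 1 to 2 N here tips the plinth until the short foot meets what is under it; let go, it tips back
- short_foot_spot (a point): table-level point below the centre of the short foot; axes as the plinth's. The foot (radius 9 mm) hangs 5 to 13 mm above the table, how far is not known beforehand. The plinth's +y side lies 20 mm further out
- wedge_tip (a point): middle of the wedge's thin edge, at its underside; its x axis points from heel to thin edge. Plain light wooden wedge, 90 mm long, 42 mm wide, rising evenly from 2 mm at the thin edge to 20 mm at the heel, about 50 g, flat on the table. It starts beyond the plinth's +y side, thin edge 25 to 95 mm from the short foot, turned roughly towards it
- wedge_heel (a point): middle of the wedge's upright heel face (42 mm wide, 20 mm high), 10 mm above the table: the face to push on. The wedge slides with under 1 N until it fills the gap below the foot, its thin edge then 15 to 55 mm past the foot's outer side; there it resists. Shoving with more than about 4 N moves the plinth too
- clothespin_a: wooden spring clothes peg lying flat, 75 x 12 x 15 mm, origin at the centre of its underside; bystander
- clothespin_b: a second such clothes peg; bystander
- sanding_block: plain oblong cork sanding block, 65 x 36 x 22 mm, not tapered, origin at the centre of its underside; bystander
- mixing_bowl_a: blue plastic bowl, 110 mm across, 55 mm high; bystander
- mixing_bowl_b: a second such blue bowl; bystander
- glue_jar: closed jar, 56 mm across, 70 mm high; bystander
- brush: brush 190 mm long lying flat; bystander
- pencil: round red pencil 170 mm long, 8 mm thick, lying flat; bystander
Mind the look-alikes: they are no part of the job. What is shaped like the part that bears wedge_tip but black or green is not meant.

How it is judged:
By the outcome, as a careful person would: the job done as asked, in the order asked, and still so for the second after the job is handed in, with the robot touching nothing.
It also fails if it takes over 51 s, if anything falls off the work surface, if the arm or the gripper's body presses on something with over 40 N, if the wrist force passes 120 N, or if a joint passes its speed limit or range.

### The arm

A 6-joint arm with a two-finger parallel gripper is mounted at the origin on the work surface. World frame = base frame: x ahead of the robot, y to its left, z up, the work surface at z = 0. Lengths are in m, angles in rad, forces in N, time in s.
With the tool pointing down it reaches from about 0.375 to 0.975 m from the base axis. Payload 3.8 kg.
Tool frame: the origin (TCP) lies on the mounting face of the last link; the fingertips stand 166 mm ahead of it and the grasp point (between the pads) lies 147 mm ahead of it (r.nose_length is the distance from the TCP to the fingertips, in m); z points along the fingers, y is the line along which they close (so a half turn about z gives the same grasp; the last joint's range is limited). The gripper opens to 88 mm and grips with 3 to 60 N. Pads are 18 mm wide; open, the fingers measure 123 mm over their backs; the gripper's body (75 mm by 187 mm) begins 45 mm behind the grasp point.
Start: joints at [-1.24, 0.264, 1.604, -0, 1.274, -0.037], TCP at [0.243, -0.63, 0.405] pointing down, gripper open.
Joint ranges: [-2.63, 2.63], [-0.94, 2.18], [0.31, 2.57], [-1.31, 4.45], [0, 2.66], [-2.55, 2.55]. Speed limits (rad/s): [2.57, 2.57, 3.14, 3.14, 3.14, 3.14].

### API

Orientations are given as a rotation vector (axis times angle).
In Python, from bench import telemetry, get_image, r gives the robot as it stands.
- The arm moves only by the shell command python3 -m pendant 'ROWS' [OPENING] [FORCE]. ROWS is JSON, a list that holds one entry, the list of rows, each a list of 6 numbers: the shift along the tool's x, y, z in m, then the turn, a rotation vector about the tool's x, y, z in rad. In form: [[[dx, dy, dz, wx, wy, wz], ...]]. A call has 1 to 10 rows; each row shifts and turns the commanded pose from where the row before left it, along the tool's axes as they then stand; what a row does not reach is not made up. A row lasts 1/12 s, in which the tool goes at most 41.7 mm and 7.16 degrees, less where a joint would pass 70% of its speed; a pose out of reach is approached as far as the arm can. A call is refused whole if a number of a shift passes 0.0417 or a number of a turn 0.125, either way. A call with a gripper value outside its range is refused whole. OPENING is the closure, from 0 (fully open) to 1 (shut), set as the call begins (- or left out, the last holds). The fingers move at their own pace and stop on an object; FORCE is the grip in N (left out, the last holds). Time passes only in rows, so rows that do not move let the fingers close. It gives the time, the measured TCP pose, the force, the opening and the grip force at its end, in the units of the state.
- telemetry.sense(): the state, without advancing time (a new reading comes with each control period).
- get_image(name): name is "scene" or "top" or "wrist"; returns a dict with "color" (420x560x3 uint8, red, green, blue), "intrinsics" (3x3 intrinsics, pixels), "R" (3x3) and "t" (3): a world point X has camera coordinates R X + t; the wrist camera has in their place "hand_eye" (4x4, takes a point from camera to tool coordinates, whose origin is the TCP and whose axes are the flange's). Camera axes: x right, y down, z forward; pixel columns grow to the right and rows downward; lengths in m; the calibration is good to about 2 mm. A picture is of the moment at which its call begins: read the wrist's pose just before it. There is no depth.
- r.close_job(): hands the job in; it is judged then, once.
The state is a dict: "time": time; "joint_pos": joint angles; "dq": joint speeds; "effort": joint torques, N m; "eef_pos": TCP position; "eef_rot": TCP orientation; "force": force on the tool from outside, world axes, zero at the start; "torque": the same for the moment, N m; "opening": finger opening in m; "grasp_force": force on a finger pad.
Only numpy, scipy, OpenCV 4.12 (cv2) and the standard library are available. Lean on these libraries where they do the work, as an engineer would, in place of code of your own. Each camera call takes 0.05 s, during which the arm holds its last target. There are 200 camera calls.

## Working session

There is one attempt and no reset: what is moved stays moved. The work goes in short steps, Python scripts to look and compute and a shell command to move; the robot and the scene stay as the last step left them, time stands still between calls to the robot, and variables do not carry over. Pictures are saved under pics/ and viewed, at most 10 in all, crops included, and the job is handed in when it is done.

```bash
mkdir -p pics; ls
python3 - <<'E'
from bench import telemetry,get_image,r
import cv2,numpy as np
for n in("top","scene"):
    d=get_image(n);cv2.imwrite(f"pics/{n}0.png",d["color"][:,:,::-1]);np.savez(f"{n}.npz",**d)
    print(n,np.round(d["intrinsics"],1).tolist(),np.round(d["R"],3).tolist(),np.round(d["t"],3))
s=telemetry.sense();print(s["time"],s["eef_pos"],s["eef_rot"],s["force"],r.nose_length)
E
```

```text
pics
top [[456.2, 0.0, 275.6], [0.0, 456.2, 210.4], [0.0, 0.0, 1.0]] [[-0.007, -1.0, -0.008], [-0.998, 0.007, -0.061], [0.061, 0.007, -0.998]] [0.054 0.517 1.306]
scene [[511.0, 0.0, 276.5], [0.0, 511.0, 218.3], [0.0, 0.0, 1.0]] [[0.697, 0.717, 0.012], [0.437, -0.412, -0.8], [-0.568, 0.563, -0.6]] [-0.407 -0.153  1.613]
0.1 [ 0.24260487 -0.62957109  0.40351729] [-3.08666645e+00 -5.74096781e-01  4.77807682e-04] [-0.13834897 -0.64982393  0.30514177] 0.166
```

View pics/top0.png

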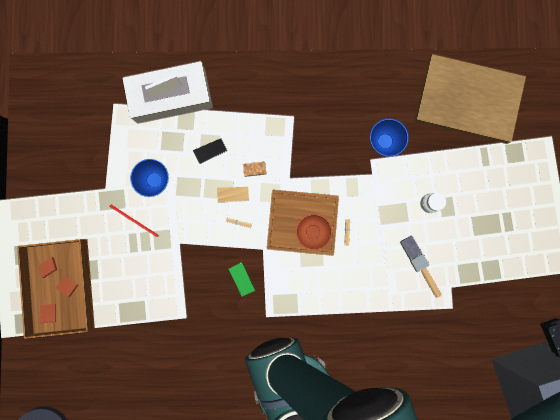

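View pics/scene0.png

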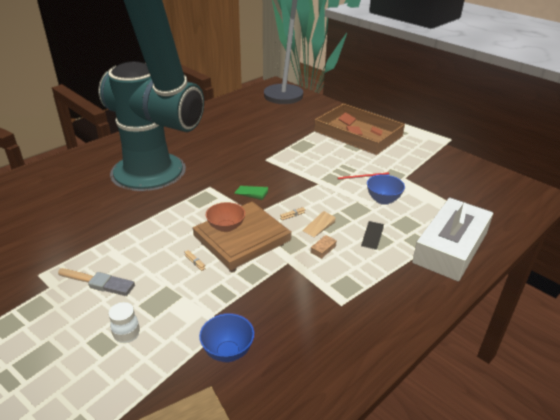

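Candidates for the wedge in the top view are the wooden piece (233,194), black piece (210,150), green piece (241,279), cork block (255,169) and the pegs (238,222) and (347,232). I pick the plain wooden one at (233,194), which faces the plinth's upper-left (+x,+y) corner, and check it in a close crop.

```bash
cat > h.py <<'E'
import numpy as np,cv2
def pix2w(d,uv,z):
    R,t,K=d["R"],d["t"],d["intrinsics"];c=-R.T@t
    v=R.T@np.linalg.inv(K)@np.array([uv[0],uv[1],1.]);return c+v*(z-c[2])/v[2]
E
python3 - <<'E'
import numpy as np,cv2
a=np.load("top.npz")["color"][150:270,200:360,::-1]
b=np.load("scene.npz")["color"][180:285,180:350,::-1]
cv2.imwrite("pics/c1.png",cv2.resize(a,None,fx=5,fy=5,interpolation=cv2.INTER_CUBIC))
cv2.imwrite("pics/c2.png",cv2.resize(b,None,fx=4.7,fy=4.7,interpolation=cv2.INTER_CUBIC))
E
```

```text
(no output)
```

View pics/c1.png

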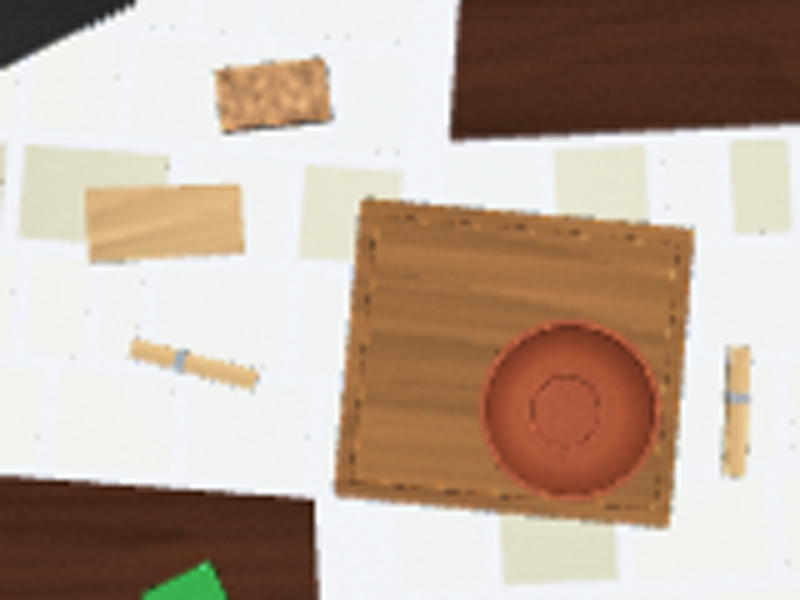

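View pics/c2.png

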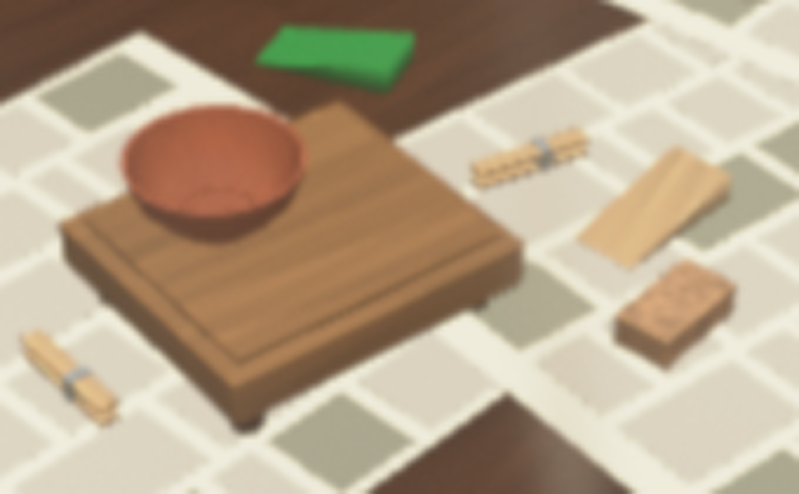

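The top crop shows the plain wooden wedge, with its thin edge at crop (241,185)-(244,253) and heel at (87,188)-(91,262). The scene crop confirms the taper falls towards the plinth. The plinth's top corners are at (362,199), (693,229), (667,526) and (337,494).

Run:
```python
from h import *
from bench import telemetry
d=np.load("top.npz")
f=lambda x,y,z:pix2w(d,(200+(x+.5)/5-.5,150+(y+.5)/5-.5),z)
C=[f(*p,.058) for p in((362,199),(693,229),(667,526),(337,494))]
for c in C:print(c.round(4))
m=np.mean(C,0);ey=(C[0]+C[3]-C[1]-C[2])[:2];print("size",np.linalg.norm(ey)/2,np.linalg.norm((C[0]+C[1]-C[2]-C[3])[:2])/2)
ex=(C[0]+C[1]-C[2]-C[3])[:2]
yaw=np.mean([np.arctan2(ey[1],ey[0])-np.pi/2,np.arctan2(ex[1],ex[0])])
R=lambda a:np.array([[np.cos(a),-np.sin(a)],[np.sin(a),np.cos(a)]])
ft=m[:2]+R(yaw)@[.065,.075];print("mid",m,"yaw",np.degrees(yaw),"foot",ft)
t=[f(241,185,.002),f(244,253,.002)];h=[f(87,188,.02),f(91,262,.02)]
T=np.mean(t,0)[:2];H=np.mean(h,0)[:2];v=T-H
print("tip",T,"heel",H,"len",np.linalg.norm(v),"dir",np.degrees(np.arctan2(v[1],v[0])),"want -y plinth",np.degrees(yaw)-90,"tip-foot in plinth",R(yaw).T@(T-ft),"heel",R(yaw).T@(H-ft))
for n,p in dict(pegA=((132,348),(258,378)),cork=((218,72),(325,60),(331,120),(225,132))).items():print(n,[f(*q,.015)[:2].round(3) for q in p])
from scipy.spatial.transform import Rotation as Ro
print(Ro.from_rotvec(telemetry.sense()["eef_rot"]).as_matrix().round(3))
```

```text
[0.5742 0.0596 0.058 ]
[ 0.5559 -0.1263  0.058 ]
[ 0.3898 -0.1093  0.058 ]
[0.4088 0.0746 0.058 ]
size 0.18581542138319526 0.1665264937398255
mid [ 0.48220143 -0.02533407  0.058     ] yaw -5.63069826606245 foot [0.55424652 0.0429265 ]
tip [0.56901066 0.13073921] heel [0.56438794 0.21857426] len 0.08795660868388198 dir -86.9873316298533 want -y plinth -95.63069826606245 tip-foot in plinth [0.00607706 0.08883761] heel [-0.00714138  0.17579529]
pegA [array([0.493, 0.194]), array([0.475, 0.121])]
cork [array([0.654, 0.144]), array([0.661, 0.081]), array([0.625, 0.078]), array([0.619, 0.14 ])]
[[ 0.933  0.36  -0.001]
 [ 0.36  -0.933  0.002]
 [ 0.    -0.002 -1.   ]]
```

```bash
A='[0.0257,-0.0295,0,0,0,0]'
python3 -m pendant '[[[0.0257,-0.0295,0,0,0,0],[0.0257,-0.0295,0,0,0,0],[0.0257,-0.0295,0,0,0,0],[0.0257,-0.0295,0,0,0,0],[0.0257,-0.0295,0,0,0,0],[0.0257,-0.0295,0,0,0,0],[0.0257,-0.0295,0,0,0,0],[0.0257,-0.0295,0,0,0,0],[0.0257,-0.0295,0,0,0,0],[0.0257,-0.0295,0,0,0,0]]]' 1 20
python3 -m pendant '[[[0.0257,-0.0295,0,0,0,0],[0.0257,-0.0295,0,0,0,0],[0.0257,-0.0295,0,0,0,0],[0.0257,-0.0295,0,0,0,0],[0.0257,-0.0295,0,0,0,0],[0.0257,-0.0295,0,0,0,0],[0.0257,-0.0295,0,0,0,0],[0.0257,-0.0295,0,0,0,0],[0.0257,-0.0295,0,0,0,0],[0.0257,-0.0295,0,0,0,0]]]'
python3 -m pendant '[[[0.0257,-0.0295,0,0,0,0],[0.0257,-0.0295,0,0,0,0],[0.0257,-0.0295,0,0,0,0],[0.0257,-0.0295,0,0,0,0],[0,0,0,0,0,-0.12],[0,0,0,0,0,-0.12],[0,0,0,0,0,-0.12],[0,0,0,0,0,-0.12],[0,0,0,0,0,-0.12],[0,0,0,0,0,-0.12]]]'
python3 -m pendant '[[[0,0,0.01,0,0,-0.12],[0,0,0.02,0,0,-0.12],[0,0,0.03,0,0,-0.12],[0,0,0.03,0,0,-0.12],[0,0,0.03,0,0,-0.06],[0,0,0.02,0,0,0],[0,0,0.01,0,0,0],[0,0,0,0,0,0]]]'
python3 - <<'E'
from bench import *;import cv2
from scipy.spatial.transform import Rotation as Ro
s=telemetry.sense();print(s["time"],s["eef_pos"],Ro.from_rotvec(s["eef_rot"]).as_matrix().round(3).tolist(),s["opening"])
cv2.imwrite("pics/w1.png",get_image("wrist")["color"][:,:,::-1])
E
```

```text
time: 0.93
eef_pos: [0.3764, -0.2602, 0.4043]
eef_rot: [-3.088, -0.574, 0.0]
force: [0.8, -0.2, -0.5]
opening: 0.0236
grasp_force: 0.0
time: 1.77
eef_pos: [0.5101, 0.1075, 0.4044]
eef_rot: [3.088, 0.575, -0.001]
force: [0.5, -0.2, 0.0]
opening: 0.0004
grasp_force: 0.0
time: 2.6
eef_pos: [0.5635, 0.2526, 0.4039]
eef_rot: [-2.683, -1.634, 0.002]
force: [-0.5, -0.1, 0.2]
opening: 0.0003
grasp_force: 0.0
time: 3.27
eef_pos: [0.5622, 0.252, 0.2512]
eef_rot: [-2.156, -2.282, 0.009]
force: [-0.5, -0.2, 0.1]
opening: 0.0004
grasp_force: 0.0
3.2667 [0.56216454 0.2519711  0.25115839] [[-0.057, 0.998, -0.006], [0.998, 0.057, -0.002], [-0.002, -0.006, -1.0]] 0.00039497775787201755
```

View pics/w1.png

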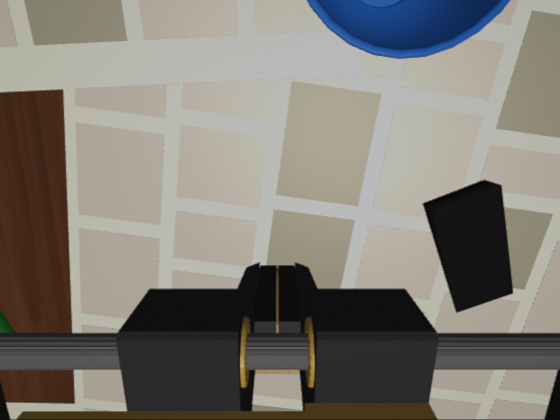

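The wrist camera looks away from the wedge. It shows only the black look-alike at (470,245) and the blue bowl at (405,25), both clear of the fingers. Descend behind the heel, then push with a slight turn.

```bash
python3 -m pendant '[[[0,0,0.02,0,0,0],[0,0,0.025,0,0,0],[0,0,0.02,0,0,0],[0,0,0.011,0,0,0],[0,0,0,0,0,0],[0,0,0,0,0,0]]]'
python3 -m pendant '[[[-0.005,0,0,0,0,0],[-0.006,0,0,0,0,0],[-0.005,0,0,0,0,0],[-0.003,0,0,0,0,0],[-0.003,0,0,0,0,0],[-0.003,0,0,0,0,0],[-0.002,0,0,0,0,0]]]'
python3 -m pendant '[[[-0.004,0,0,0,0,0.0124],[-0.004,0,0,0,0,0.0124],[-0.004,0,0,0,0,0.0124],[-0.004,0,0,0,0,0.0124],[-0.004,0,0,0,0,0.0124],[-0.004,0,0,0,0,0.0124],[-0.004,0,0,0,0,0.0124],[-0.004,0,0,0,0,0.0124],[-0.004,0,0,0,0,0.0124],[-0.004,0,0,0,0,0.0124]]]'
python3 - <<'E'
from bench import *;import cv2,numpy as np
d=get_image("top");np.savez("top1.npz",**d)
cv2.imwrite("pics/c3.png",cv2.resize(d["color"][150:270,200:360,::-1],None,fx=5,fy=5,interpolation=cv2.INTER_CUBIC))
E
```

```text
time: 3.82
eef_pos: [0.5643, 0.2528, 0.1797]
eef_rot: [2.157, 2.283, 0.002]
force: [-0.7, 0.9, 0.0]
opening: 0.0006
grasp_force: 0.0
time: 4.4
eef_pos: [0.5654, 0.2252, 0.179]
eef_rot: [2.158, 2.283, 0.001]
force: [0.4, 0.5, 1.0]
opening: 0.0006
grasp_force: 0.3
time: 5.23
eef_pos: [0.5652, 0.1852, 0.1787]
eef_rot: [-2.296, -2.144, 0.0]
force: [-0.1, 0.5, 0.4]
opening: 0.0007
grasp_force: 0.2
```

View pics/c3.png

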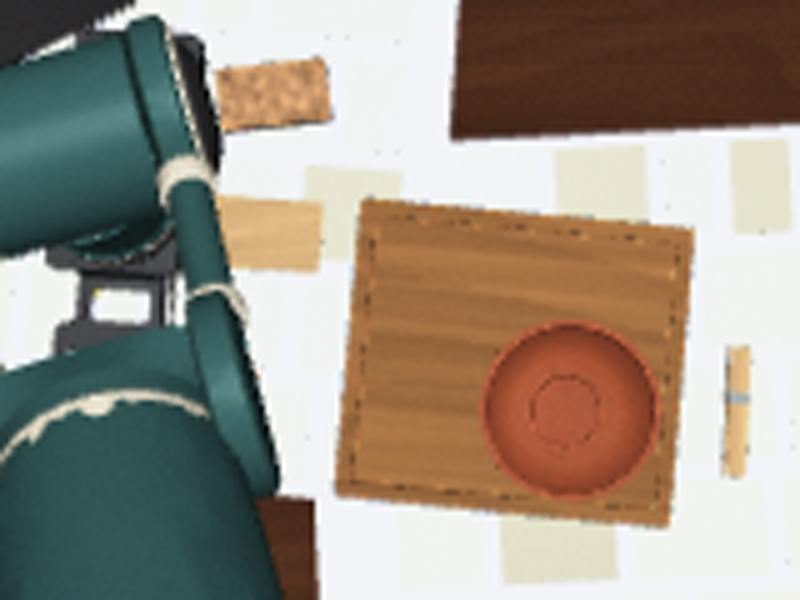

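The wedge's thin edge is now at crop (322,203)-(320,271), turned to about -94° and aimed within 2 mm of the foot. The plinth hasn't moved. Its thin edge is about 34 mm short of the foot's outer side, so it should fill the gap after 49–89 mm more.

```bash
python3 -m pendant '[[[-0.004,0,0,0,0,0],[-0.005,0,0,0,0,0],[-0.005,0,0,0,0,0],[-0.005,0,0,0,0,0],[-0.005,0,0,0,0,0],[-0.005,0,0,0,0,0],[-0.005,0,0,0,0,0],[-0.005,0,0,0,0,0],[-0.004,0,0,0,0,0],[-0.002,0,0,0,0,0]]]'
python3 -m pendant '[[[-0.001,0,0,0,0,0],[-0.001,0,0,0,0,0],[-0.001,0,0,0,0,0],[0,0,0,0,0,0]]]'
```

```text
time: 6.12
eef_pos: [0.5622, 0.1401, 0.1787]
eef_rot: [-2.295, -2.145, 0.0]
force: [1.0, -0.2, -0.2]
opening: 0.0003
grasp_force: 0.1
time: 6.45
eef_pos: [0.5621, 0.1377, 0.1787]
eef_rot: [2.294, 2.146, -0.0]
force: [-0.2, -0.2, -0.3]
opening: 0.0005
grasp_force: 0.0
```

```bash
cat > chk.py <<'E'
import sys
from bench import *
import numpy as np
F=[];
for i in range(3):
    get_image("top");s=telemetry.sense();F.append(s["force"])
F=np.mean(F,0);print(round(s["time"],2),s["eef_pos"].round(4),"F",F.round(2))
sys.exit(int(F[1]>float(sys.argv[1])))
E
python3 chk.py 1.3 && python3 -m pendant '[[[-0.001,0,0,0,0,0],[-0.001,0,0,0,0,0],[0,0,0,0,0,0]]]' >/dev/null && python3 chk.py 1.3 && python3 -m pendant '[[[-0.001,0,0,0,0,0],[-0.001,0,0,0,0,0],[0,0,0,0,0,0]]]' >/dev/null && python3 chk.py 1.3 && python3 -m pendant '[[[-0.001,0,0,0,0,0],[-0.001,0,0,0,0,0],[0,0,0,0,0,0]]]' >/dev/null && python3 chk.py 1.3 && python3 -m pendant '[[[-0.001,0,0,0,0,0],[-0.001,0,0,0,0,0],[0,0,0,0,0,0]]]' >/dev/null && python3 chk.py 1.3 && python3 -m pendant '[[[-0.001,0,0,0,0,0],[-0.001,0,0,0,0,0],[0,0,0,0,0,0]]]' >/dev/null && python3 chk.py 1.3 && python3 -m pendant '[[[-0.001,0,0,0,0,0],[-0.001,0,0,0,0,0],[0,0,0,0,0,0]]]' >/dev/null && python3 chk.py 1.3
```

```text
6.6 [0.5621 0.1379 0.1787] F [ 0.04 -0.41  0.17]
7.0 [0.5619 0.1357 0.1787] F [-0.36  0.29  0.2 ]
7.4 [0.5618 0.1337 0.1787] F [0.27 0.21 0.06]
7.8 [0.5616 0.1317 0.1787] F [ 0.06 -0.38  0.11]
8.2 [0.5615 0.1297 0.1787] F [ 0.15  0.05 -0.1 ]
8.6 [0.5614 0.1277 0.1787] F [ 0.13  0.06 -0.06]
9.0 [0.5613 0.1258 0.1787] F [-0.32  1.17 -0.56]
```

```bash
python3 chk.py 1.6 && python3 -m pendant '[[[-0.001,0,0,0,0,0],[0,0,0,0,0,0]]]' >/dev/null && python3 chk.py 1.6 && python3 -m pendant '[[[-0.001,0,0,0,0,0],[0,0,0,0,0,0]]]' >/dev/null && python3 chk.py 1.6
python3 - <<'E'
from bench import *;import cv2,numpy as np
a=get_image("top");b=get_image("scene");np.savez("top2.npz",**a);np.savez("scene2.npz",**b)
g=lambda i,s:cv2.resize(i[s][:,:,::-1],(390,300),interpolation=cv2.INTER_CUBIC)
A=np.s_[165:255,253:370];B=np.s_[185:275,200:317]
o=np.vstack([np.hstack([g(np.load("top.npz")["color"],A),g(a["color"],A)]),np.hstack([g(np.load("scene.npz")["color"],B),g(b["color"],B)])])
cv2.imwrite("pics/c4.png",o)
E
```

```text
9.15 [0.5613 0.1258 0.1787] F [-0.04  1.52  0.1 ]
9.47 [0.5613 0.125  0.1788] F [-0.01  3.37 -0.56]
```

View pics/c4.png

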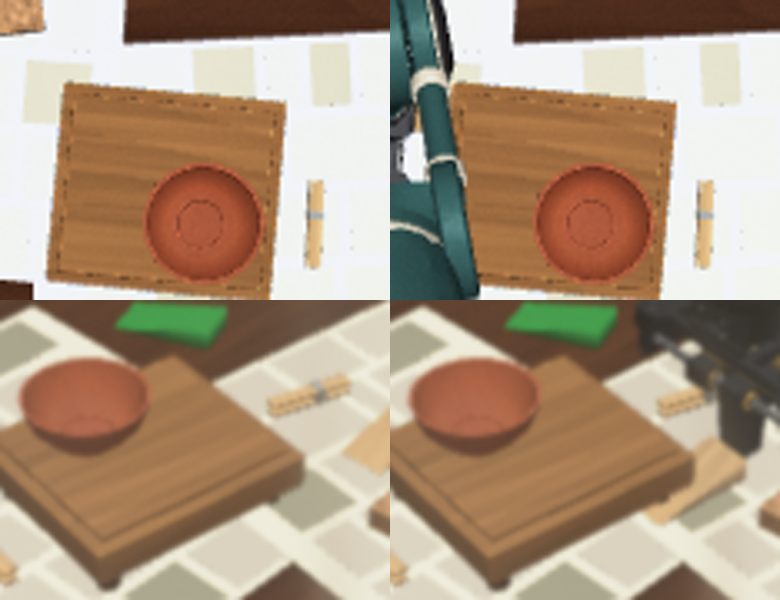

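The wedge sits under the foot (lower right, around (690,480)). The force jumped from 1.5 to 3.4 N over the last mm, and the plinth is unmoved between the before and after views. Back off, go up and over to the corner.

```bash
python3 -m pendant '[[[0.003,0,0,0,0,0],[0.01,0,0,0,0,0],[0.012,0,0,0,0,0],[0,0,-0.02,0,0,0],[0,0,-0.03,0,0,0],[0,0,-0.02,0,0,0],[-0.02,0,0,0,0,0],[-0.03,0,0,0,0,0],[-0.03,0,0,0,0,0],[-0.027,-0.002,0,0,0,0]]]'
python3 -m pendant '[[[0,0,0.012,0,0,0],[0,0,0.007,0,0,0],[0,0,0,0,0,0],[0,0,0,0,0,0]]]'
python3 chk.py 9
```

```text
time: 10.4
eef_pos: [0.5539, 0.0429, 0.2492]
eef_rot: [2.292, 2.147, 0.0]
force: [0.0, -0.7, -0.6]
opening: 0.0006
grasp_force: 0.0
time: 10.73
eef_pos: [0.5533, 0.0442, 0.2287]
eef_rot: [-2.292, -2.146, 0.002]
force: [-0.2, -0.2, -0.7]
opening: 0.0006
grasp_force: 0.0
10.88 [0.554  0.0441 0.2299] F [-0.16  0.29  0.47]
```

```bash
sed 's/F\[1\]>/F[2]>/' chk.py > chz.py
M=; python3 -m pendant '[[[0,0,0.002,0,0,0],[0,0,0.001,0,0,0],[0,0,0,0,0,0]]]' >/dev/null && python3 chz.py 2.5 && python3 -m pendant '[[[0,0,0.001,0,0,0],[0,0,0,0,0,0]]]' >/dev/null && python3 chz.py 2.5 && python3 -m pendant '[[[0,0,0.001,0,0,0],[0,0,0,0,0,0]]]' >/dev/null && python3 chz.py 2.5 && python3 -m pendant '[[[0,0,0.001,0,0,0],[0,0,0,0,0,0]]]' >/dev/null && python3 chz.py 2.5 && python3 -m pendant '[[[0,0,0.001,0,0,0],[0,0,0,0,0,0]]]' >/dev/null && python3 chz.py 2.5 && python3 -m pendant '[[[0,0,0.001,0,0,0],[0,0,0,0,0,0]]]' >/dev/null && python3 chz.py 2.5
```

```text
11.28 [0.5537 0.0432 0.2268] F [ 0.55 -0.36  0.02]
11.6 [0.5537 0.0431 0.2257] F [-0.2  -0.04 -0.13]
11.92 [0.5537 0.0431 0.2247] F [-0.35  0.48  0.23]
12.23 [0.5538 0.0431 0.2243] F [-2.09 -0.06  5.01]
```

Contact at 58 mm height gave 5 N within half a millimetre, so the corner does not dip. Hold briefly, then leave upward and away.

```bash
python3 -m pendant '[[[0,0,0,0,0,0],[0,0,0,0,0,0],[0,0,0,0,0,0],[0,0,0,0,0,0],[0,0,0,0,0,0],[0,0,0,0,0,0]]]'
python3 -m pendant '[[[0,0,-0.003,0,0,0],[0,0,-0.01,0,0,0],[0,0,-0.03,0,0,0],[0,0,-0.04,0,0,0],[0,0,-0.04,0,0,0],[0,0,-0.04,0,0,0],[0.03,0,-0.02,0,0,0],[0.04,0,0,0,0,0],[0.04,0,0,0,0,0],[0.04,0,0,0,0,0]]]'
python3 -m pendant '[[[0.04,0,0,0,0,0],[0.04,0,0,0,0,0],[0.04,0,0,0,0,0],[0.03,0,0,0,0,0],[0.03,0,0,0,0,0],[0.02,0,0,0,0,0],[0,0,0,0,0,0],[0,0,0,0,0,0]]]'
python3 - <<'E'
from bench import *;import cv2,numpy as np
a=get_image("top");b=get_image("scene");np.savez("top3.npz",**a)
g=lambda i,s:cv2.resize(i[s][:,:,::-1],(390,300),interpolation=cv2.INTER_CUBIC)
A=np.s_[165:255,238:355];B=np.s_[185:275,200:317]
o=np.vstack([np.hstack([g(np.load("top.npz")["color"],A),g(a["color"],A)]),np.hstack([g(np.load("scene.npz")["color"],B),g(b["color"],B)])])
cv2.imwrite("pics/c5.png",o)
E
```

```text
time: 12.73
eef_pos: [0.5538, 0.0431, 0.2243]
eef_rot: [2.294, 2.146, 0.0]
force: [-1.8, -0.1, 4.8]
opening: 0.0004
grasp_force: 2.7
time: 13.57
eef_pos: [0.5638, 0.194, 0.4088]
eef_rot: [2.295, 2.143, 0.004]
force: [0.1, -0.4, 0.1]
opening: 0.0006
grasp_force: 0.0
time: 14.23
eef_pos: [0.5768, 0.3933, 0.4066]
eef_rot: [2.292, 2.148, -0.001]
force: [-0.3, -0.3, -0.6]
opening: 0.0003
grasp_force: 0.0
```

View pics/c5.png

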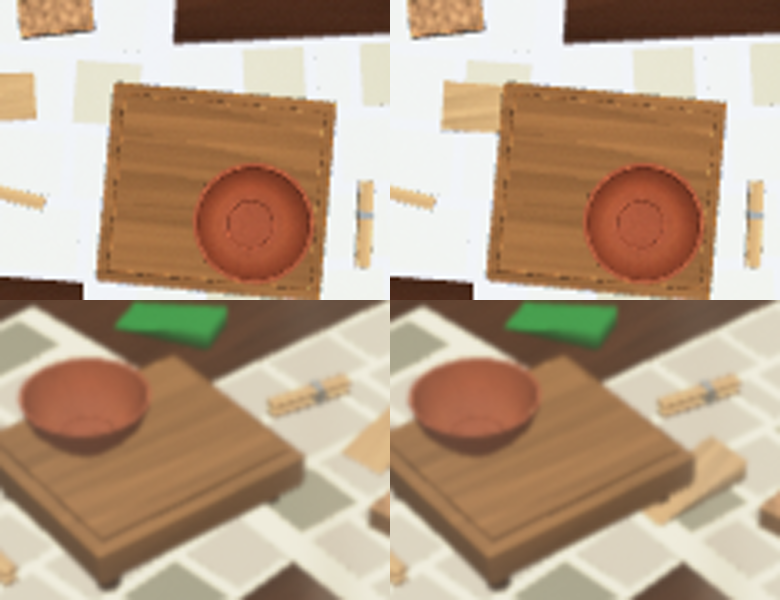

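The plinth and bystanders haven't moved. The wedge is under the +x,+y corner, with its heel at (443,82)-(443,132), and the arm is clear.

```bash
python3 -c "
from bench import r
print(r.close_job())"
```

```text
the job is handed in; nothing more can be done
None
```

The wooden wedge is snug under the short foot, the corner took about 5 N without dipping, and the plinth and the things around it show no movement in the before and after pictures; the job was handed in at about 14 s with the arm clear.

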